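# Put the check weights back in their block by size

### The job

The balance check is finished: take the four steel knob weights off the balance pan and put them back in the wooden storage block in order of size, each in its own well, the largest weight in the largest well and so on down to the smallest. Lower them gently, do not drop them, and leave all four standing upright, right down on the felt.

Things in the scene. Friction and masses are not known exactly. Their poses are not given: they have to be found in the camera images.
- weight_500g: the largest of four plain steel laboratory weights (500 g), starting upright on the balance pan: round body 38 mm in diameter, 44 mm high; above it a thinner neck, then a round lifting knob 25 mm in diameter from 49 to 62 mm height. Origin: centre of its underside; z up its axis. Best gripped by the knob, fingertips just above the body's shoulder.
- weight_200g: the second largest of four plain steel laboratory weights (200 g), starting upright on the balance pan: round body 28 mm in diameter, 33 mm high; above it a thinner neck, then a round lifting knob 18 mm in diameter from 37 to 47 mm height. Origin: centre of its underside; z up its axis. Best gripped by the knob, fingertips just above the body's shoulder.
- weight_100g: the third largest of four plain steel laboratory weights (100 g), starting upright on the balance pan: round body 22 mm in diameter, 27 mm high; above it a thinner neck, then a round lifting knob 15 mm in diameter from 30 to 39 mm height. Origin: centre of its underside; z up its axis. Best gripped by the knob, fingertips just above the body's shoulder.
- weight_50g: the smallest of four plain steel laboratory weights (50 g), starting upright on the balance pan: round body 18 mm in diameter, 22 mm high; above it a thinner neck, then a round lifting knob 12 mm in diameter from 24.5 to 33 mm height. Origin: centre of its underside; z up its axis. Best gripped by the knob, fingertips just above the body's shoulder.
- well_500g: grey felt disc on the floor of the largest of the four wells in the fixed wooden block (78 x 223 mm, 32 mm high; wells in one row along its middle, in order of size). Well: 54 mm in diameter, 8 mm of play all round its weight, bevelled mouth. Origin: centre of the disc's underside; the felt's top is 2 mm, the block's top 15 mm above it. Its y axis runs along the row.
- well_200g: grey felt disc on the floor of the second largest of the four wells in the fixed wooden block (78 x 223 mm, 32 mm high; wells in one row along its middle, in order of size). Well: 44 mm in diameter, 8 mm of play all round its weight, bevelled mouth. Origin: centre of the disc's underside; the felt's top is 2 mm, the block's top 15 mm above it. Its y axis runs along the row.
- well_100g: grey felt disc on the floor of the third largest of the four wells in the fixed wooden block (78 x 223 mm, 32 mm high; wells in one row along its middle, in order of size). Well: 38 mm in diameter, 8 mm of play all round its weight, bevelled mouth. Origin: centre of the disc's underside; the felt's top is 2 mm, the block's top 15 mm above it. Its y axis runs along the row.
- well_50g: grey felt disc on the floor of the smallest of the four wells in the fixed wooden block (78 x 223 mm, 32 mm high; wells in one row along its middle, in order of size). Well: 34 mm in diameter, 8 mm of play all round its weight, bevelled mouth. Origin: centre of the disc's underside; the felt's top is 2 mm, the block's top 15 mm above it. Its y axis runs along the row.
- balance: white bench balance, 196 mm wide, fixed, with a sloped display console at its front. Origin: on the worktop under the centre of its pan; x from the display to the back. The steel pan is 172 mm square, fixed and flat, its top 70 mm above the origin; the housing, lower than the pan, reaches 156 mm before and 108 mm behind the origin.
Not all that is in view belongs to the job. Leave any pink or yellow look-alike of the weight_100g alone.

How it is judged (in metres and radians):
At the end, for the whole second after the job is handed in: Each of the four weights stands in the well of its own size: its axis within 12 mm of the well's centre, its underside on the felt (less than 6 mm above the felt disc's underside), upright within 0.1 rad, and at rest (horizontal distance between weight_500g and well_500g below 0.012 m and z of weight_500g in the frame of well_500g below 0.006 m and angle between each of weight_500g, weight_200g, weight_100g, weight_50g's own z axis and vertical below 0.1 rad and linear speed of each of weight_500g, weight_200g, weight_100g, weight_50g below 0.02 m/s and horizontal distance between weight_200g and well_200g below 0.012 m and z of weight_200g in the frame of well_200g below 0.006 m and horizontal distance between weight_100g and well_100g below 0.012 m and z of weight_100g in the frame of well_100g below 0.006 m and horizontal distance between weight_50g and well_50g below 0.012 m and z of weight_50g in the frame of well_50g below 0.006 m); the robot touches nothing.
It fails at once if the 500 g weight is dropped (falls free of the fingers faster than 0.7 m/s, that is from some 25 mm or more) (contact force between weight_500g and the fingers below 0.05 N and linear speed of weight_500g above 0.7 m/s).
It fails at once if the 200 g weight is dropped (falls free of the fingers faster than 0.7 m/s, that is from some 25 mm or more) (contact force between weight_200g and the fingers below 0.05 N and linear speed of weight_200g above 0.7 m/s).
It fails at once if the 100 g weight is dropped (falls free of the fingers faster than 0.7 m/s, that is from some 25 mm or more) (contact force between weight_100g and the fingers below 0.05 N and linear speed of weight_100g above 0.7 m/s).
It fails at once if the 50 g weight is dropped (falls free of the fingers faster than 0.7 m/s, that is from some 25 mm or more) (contact force between weight_50g and the fingers below 0.05 N and linear speed of weight_50g above 0.7 m/s).
It also fails if it takes over 112 s, if anything falls off the work surface, if the arm or the gripper's body presses on something with over 40 N, if the wrist force passes 120 N, or if a joint passes its speed limit or range.

### The arm

A 6-joint arm with a two-finger parallel gripper is mounted at the origin on a cart in front of the work surface, level with it; the furniture and walls round the work are solid. World frame = base frame: x ahead of the robot, y to its left, z up, the work surface at z = 0. Lengths are in mm, angles in rad, forces in N, time in s.
With the tool pointing down it reaches from about 275 to 750 mm from the base axis. Payload 10.2 kg.
Tool frame: the origin (TCP) lies at the very end of the fingers, on their centre line; the grasp point (between the pads) lies 19 mm behind it; z points along the fingers, y is the line along which they close (so a half turn about z gives the same grasp; the last joint's range is limited). The gripper opens to 85 mm and grips with 20 to 120 N. Pads are 22 mm wide; open, the fingers measure 114 mm over their backs; the gripper's body (76 mm by 85 mm) begins 54 mm behind the grasp point. The pads swing forward as they close: fully open they stand 13 mm farther back than shut.
Start: joints at [-1.448, 0.313, 1.498, -0, 1.331, -0.223], TCP at [177.936, -493.933, 231.294] pointing down, gripper open.
Joint ranges: [-2.94, 2.94], [-0.97, 2.17], [0.19, 2.56], [-1.23, 4.37], [0.02, 3.11], [-2.88, 2.88]. Speed limits (rad/s): [2.39, 2.39, 3.01, 3.14, 3.14, 3.14].

### API

Orientations are given as a unit quaternion [w, x, y, z].
In Python, from rig import ctrl gives the robot as it stands.
- The arm moves only by the shell command python3 -m inch 'ROWS' [OPENING] [FORCE]. ROWS is text: rows parted by semicolons, each of 6 numbers parted by spaces: the shift along the tool's x, y, z in mm, then the turn, a rotation vector about the tool's x, y, z in units of 6 degrees (1.0 is 6 degrees). A call has exactly 10 rows; each row shifts and turns the commanded pose from where the row before left it, along the tool's axes as they then stand; what a row does not reach is not made up. A row lasts 1/12 s, in which the tool goes at most 41.7 mm and 7.16 degrees, less where a joint would pass 70% of its speed; a pose out of reach is approached as far as the arm can. A call with a gripper value outside its range is refused whole. OPENING is the opening, from 0 (shut) to 1 (fully open), set as the call begins (- or left out, the last holds). The fingers move at their own pace and stop on an object; FORCE is the grip in N (left out, the last holds). Time passes only in rows, so rows that do not move let the fingers close, or fill a call up. It gives the time, the measured TCP pose, the force, the opening and the grip force at its end, in the units of the state.
- ctrl.sense(): the state, without advancing time (a new reading comes with each control period).
- ctrl.capture(name): name is "scene" or "top"; returns a dict with "image" (480x640x3 uint8, red, green, blue), "intrinsics" (3x3 intrinsics, pixels), "rvec" (rotation vector, rad) and "tvec" (3), from world to camera coordinates, as OpenCV has them. Camera axes: x right, y down, z forward; pixel columns grow to the right and rows downward; lengths in mm; the calibration is good to about 2 mm. A picture is of the moment at which its call begins. There is no depth.
- ctrl.finish_job(): hands the job in; it is judged then, once.
The state is a dict: "time_s": time; "joints": joint angles; "dq": joint speeds; "tau": joint torques, N m; "eef_pos": TCP position; "ee_rot": TCP orientation; "force": force on the tool from outside, world axes, zero at the start; "wrist_torque": the same for the moment, N m; "grip_width": opening from 0.0 (shut) to 1.0 (fully open); "grip_force": force on a finger pad.
Only numpy, scipy, OpenCV 4.12 (cv2) and the standard library are available. Lean on these libraries where they do the work, as an engineer would, in place of code of your own. Each camera call takes 0.05 s, during which the arm holds its last target. There are 200 camera calls.

## Working session

There is one attempt and no reset: what is moved stays moved. The work goes in short steps, Python scripts to look and compute and a shell command to move; the robot and the scene stay as the last step left them, time stands still between calls to the robot, and variables do not carry over. Pictures are saved under pics/ and viewed, at most 14 in all, crops included, and the job is handed in when it is done.

```bash
ls; mkdir -p pics; python3 - <<'E'
from rig import ctrl
import cv2,json
import numpy as np
for n in("scene","top"):
    c=ctrl.capture(n); cv2.imwrite(f"pics/{n}0.png",c["image"][:,:,::-1])
    print(n,c["intrinsics"],c["rvec"],c["tvec"])
print(ctrl.sense())
E
```

```text
pics
scene [[551.03204296   0.         324.42140762]
 [  0.         551.03204296 239.35805044]
 [  0.           0.           1.        ]] [ 0.88045351 -2.26362721  1.31326456] [469.08211023 222.98092107 980.0431915 ]
top [[509.56521883   0.         321.69094099]
 [  0.         509.56521883 235.23417787]
 [  0.           0.           1.        ]] [ 2.16979972 -2.21382235 -0.00396083] [  74.68772604  580.27066245 1095.88691106]
{'time_s': 0.1, 'joints': array([-1.44840694e+00,  3.13374975e-01,  1.49836856e+00,  1.28646157e-05,
        1.33100262e+00, -2.23415610e-01]), 'dq': array([ 1.23562631e-03, -1.80661253e-03, -1.61424772e-03, -3.85127554e-05,
       -1.73669559e-04, -9.90703214e-04]), 'tau': array([ 1.94071596e-03, -4.12901330e+01, -2.60138154e+01, -1.54881363e-04,
        3.07903756e-03, -1.26908489e-05]), 'eef_pos': array([ 177.90565122, -493.69001531,  230.79925924]), 'ee_rot': array([-5.75701341e-04,  9.85089664e-01,  1.72040753e-01,  3.53605821e-05]), 'force': array([ 0.51334308,  0.19125462, -0.49814309]), 'wrist_torque': array([-0.00727773, -0.02080836, -0.03459934]), 'grip_force': 0.0, 'grip_width': 0.9979759879589722}
```

View pics/scene0.png

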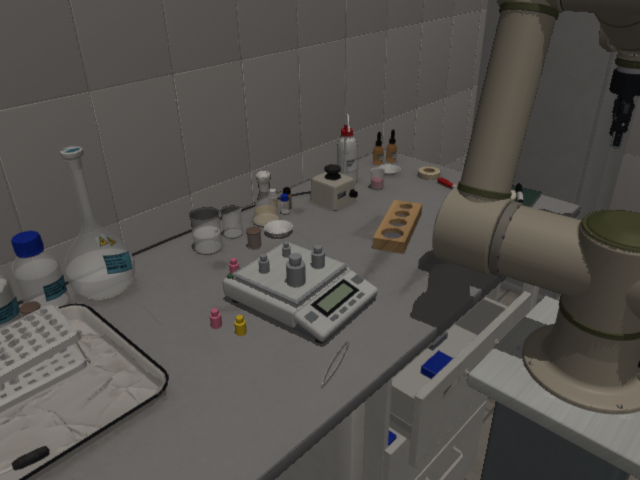

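View pics/top0.png

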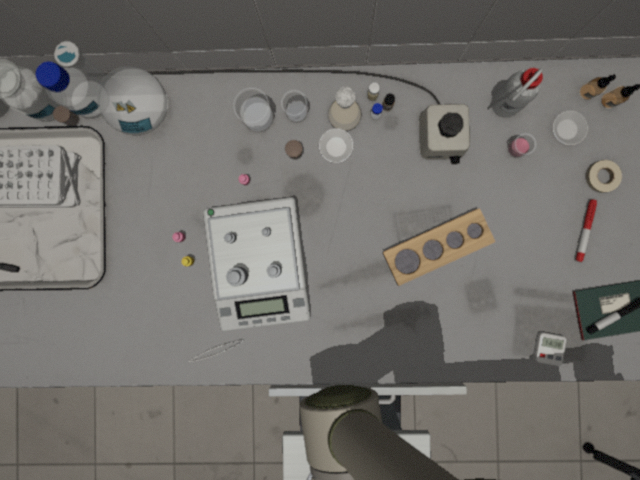

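The scene view shows the balance with four weights (about 264-318, 245-285) and the block (about 398,225). The top view shows the weights at about (236,274), (274,269), (230,237) and (266,231), and the wells at about (407,262), (433,250), (456,240) and (475,231). Next come enlarged crops.

```bash
python3 - <<'E'
import cv2,numpy as np
def crop(f,x,y,w,h,s):
    im=cv2.imread(f)[y:y+h,x:x+w]; o=cv2.resize(im,None,fx=s,fy=s,interpolation=cv2.INTER_CUBIC)
    o=cv2.convertScaleAbs(o,alpha=1.5)
    for k in range(0,w,10): cv2.putText(o,str(x+k),(k*s,8),0,.3,(0,255,255));cv2.line(o,(k*s,10),(k*s,16),(0,255,255))
    for k in range(0,h,10): cv2.putText(o,str(y+k),(0,k*s+3),0,.3,(0,255,255));cv2.line(o,(20,k*s),(26,k*s),(0,255,255))
    return o
a=crop("pics/top0.png",210,220,80,70,6); 
b=crop("pics/top0.png",385,205,110,80,6)
c=crop("pics/scene0.png",250,235,90,55,8)
d=crop("pics/scene0.png",365,195,65,60,8)
for n,i in zip("abcd",(a,b,c,d)): cv2.imwrite(f"pics/c{n}.png",i);print(i.shape)
def st(i,j):
    h=max(i.shape[0],j.shape[0]); p=lambda q:cv2.copyMakeBorder(q,0,h-q.shape[0],0,0,0)
    return cv2.hconcat([p(i),p(j)])
E
```

```text
(420, 480, 3)
(480, 660, 3)
(440, 720, 3)
(480, 520, 3)
```

View pics/ca.png

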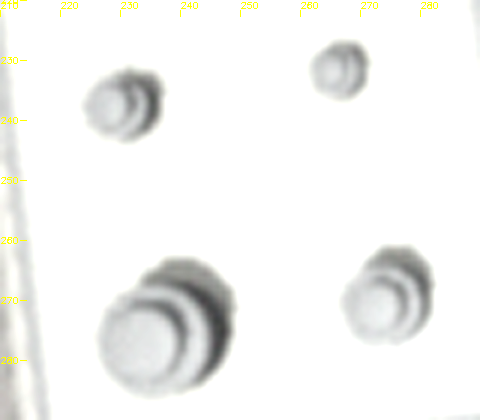

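View pics/cb.png

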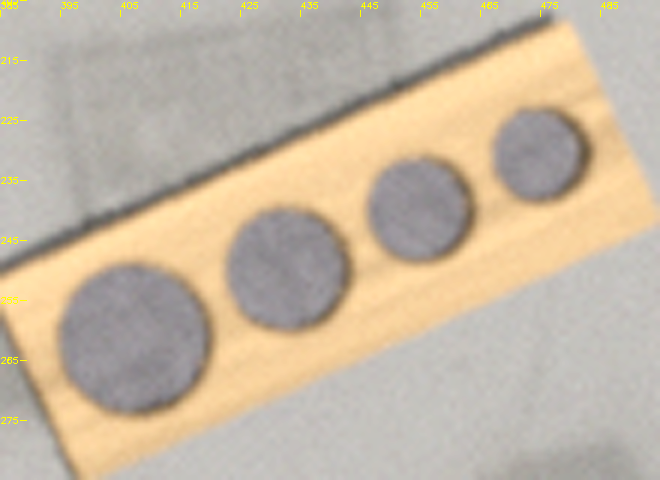

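View pics/cc.png

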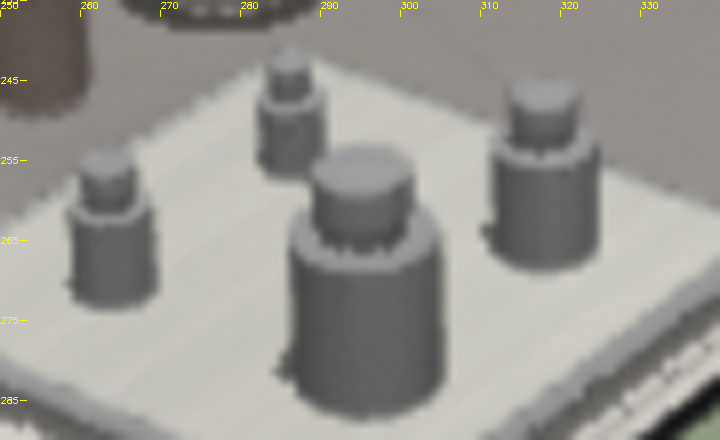

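View pics/cd.png

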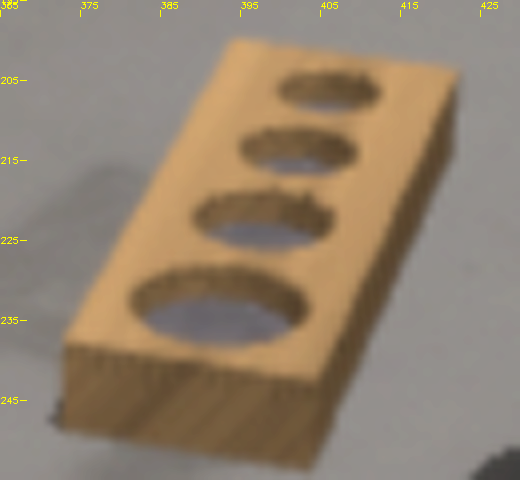

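The crops show all four knobs and all four well mouths clearly. I'll triangulate the knob-top centres and well-mouth centres read from them.

```bash
cat >geo.py <<'E'
import cv2,numpy as np
K={'s':np.array([[551.032,0,324.4214],[0,551.032,239.358],[0,0,1]]),'t':np.array([[509.565,0,321.691],[0,509.565,235.234],[0,0,1]])}
R={'s':[.88045351,-2.26362721,1.31326456],'t':[2.16979972,-2.21382235,-.00396083]}
T={'s':[469.08211,222.98092,980.04319],'t':[74.687726,580.270662,1095.886911]}
P={k:K[k]@np.c_[cv2.Rodrigues(np.array(R[k]))[0],T[k]] for k in K}
def tri(t,s):
    X=cv2.triangulatePoints(P['t'],P['s'],np.array(t,float),np.array(s,float))[:3] if 0 else None
    X=cv2.triangulatePoints(P['t'],P['s'],np.array(t,float).reshape(2,1),np.array(s,float).reshape(2,1)).ravel();return X[:3]/X[3]
def onz(k,uv,z):
    H=P[k][:,[0,1,3]].copy();H[:,2]+=P[k][:,2]*z
    q=np.linalg.solve(H,[*uv,1]);return q[:2]/q[2]
E
python3 - <<'E'
from geo import *
np.set_printoptions(precision=1,suppress=True)
W={500:((233.8,276.3),(295.4,256.2),132),200:((272.8,270.5),(318.1,247),117),100:((228,237.2),(263.4,255.25),109),50:((265.5,231.5),(286.1,242.6),103)}
B={500:((407.5,261.5),(392.4,233.1),32),200:((433.2,249.7),(397.9,222.4),32),100:((455,239.8),(402.25,213.75),32),50:((475.2,230.7),(406.25,206.5),32)}
for D in(W,B):
    for n,(t,s,z) in D.items():
        t=np.array(t)-.4;s=np.array(s)-.44
        print(n,tri(t,s),onz('t',t,z),onz('s',s,z))
for p in((205,207),(296,197),(308,320)): print(p,onz('t',p,65))
E
```

```text
500 [502.2 231.6 128.5] [503.1 231.5] [497.4 235.1]
200 [511.7 157.7 113.3] [512.3 157.6] [506.9 161.9]
100 [579.5 247.1 106.5] [579.6 246.7] [576.1 249.6]
50 [589.9 173.3 100.5] [589.6 172.7] [587.  176.4]
500 [ 522.7 -117.2   28.9] [ 522.7 -116.8] [ 519.4 -112.6]
200 [ 546.5 -172.    28.7] [ 546.6 -171.3] [ 542.8 -166.9]
100 [ 566.4 -218.2   29.2] [ 566.5 -217.5] [ 563.2 -213.6]
50 [ 584.6 -261.3   28.6] [ 584.8 -260.2] [ 580.5 -255.6]
(205, 207) [643.7 302.6]
(296, 197) [660.2 112.8]
(308, 320) [406.8  92.8]
```

```bash
cat >go.py <<'E'
# usage: go.py x y z  -> tool-axis shift (mm) and turn (6 deg units) to the wanted pose (tool down, x yaw 113.6 deg)
import sys,numpy as np
from scipy.spatial.transform import Rotation as Ro
from rig import ctrl
s=ctrl.sense();q=s["ee_rot"];r=Ro.from_quat([*q[1:],q[0]])
a=np.deg2rad(113.6);c,n=np.cos(a),np.sin(a)
G=Ro.from_matrix(np.array([[c,n,0],[n,-c,0],[0,0,-1.]]))
t=np.array(list(map(float,sys.argv[1:4])))
np.set_printoptions(precision=2,suppress=True)
print("shift(now)",r.inv().apply(t-s["eef_pos"]),"shift(goal axes)",G.inv().apply(t-s["eef_pos"]),"turn",np.rad2deg((r.inv()*G).as_rotvec())/6,"pos",s["eef_pos"],"F",s["force"],"w",s["grip_width"],s["grip_force"],"t",s["time_s"],"j",s["joints"])
E
python3 -m inch '0 0 0 0 0 -1;0 0 0 0 0 -1;0 0 0 0 0 -1;0 0 0 0 0 -1;0 0 0 0 0 -1;0 0 0 0 0 -1;0 0 0 0 0 -1;0 0 0 0 0 -1;0 0 0 0 0 -1;0 0 0 0 0 -1' 0.5
python3 -m inch '0 0 0 0 0 -1;0 0 0 0 0 -1;0 0 0 0 0 -1;0 0 0 0 0 -1;0 0 0 0 0 -1;0 0 0 0 0 -.6;0 0 0 0 0 0;0 0 0 0 0 0;0 0 0 0 0 0;0 0 0 0 0 0'
python3 go.py 502 232 190
```

```text
time_s: 0.93
eef_pos: [177.9, -493.8, 230.9]
ee_rot: [-0.0, 0.765, 0.644, 0.0]
force: [-0.2, 0.2, -0.6]
grip_width: 0.501
grip_force: 0.0
time_s: 1.77
eef_pos: [177.9, -493.9, 231.2]
ee_rot: [-0.0, 0.55, 0.835, 0.0]
force: [0.6, -0.3, 0.6]
grip_width: 0.498
grip_force: 0.0
shift(now) [538.17 585.07  41.35] shift(goal axes) [535.44 587.58  41.21] turn [ 0.   -0.   -0.04] pos [ 177.93 -493.9   231.21] F [ 0.58 -0.26  0.56] w 0.4976839327648971 0.0 t 1.7667 j [-1.45  0.31  1.5  -0.    1.33 -1.86]
```

```bash

python3 -m inch '10 10.5 0 0 0 0;17 18 0 0 0 0;18.2 20 0 0 0 0;18.2 20 0 0 0 0;18.2 20 0 0 0 0;18.2 20 0 0 0 0;18.2 20 0 0 0 0;18.2 20 0 0 0 0;18.2 20 0 0 0 0;18.2 20 0 0 0 0'
python3 -m inch '18.2 20 0 0 0 0;18.2 20 0 0 0 0;18.2 20 0 0 0 0;18.2 20 0 0 0 0;18.2 20 0 0 0 0;18.2 20 0 0 0 0;18.2 20 0 0 0 0;18.2 20 0 0 0 0;18.2 20 0 0 0 0;18.2 20 0 0 0 0'
python3 -m inch '18.2 20 0 0 0 0;18.2 20 0 0 0 0;18.2 20 0 0 0 0;18.2 20 0 0 0 0;18.2 20 0 0 0 0;18.2 20 0 0 0 0;18.2 20 0 0 0 0;18 19 0 0 0 0;10 10 0 0 0 0;0 0 0 0 0 0'
python3 go.py 502 232 190
```

```text
time_s: 2.6
eef_pos: [282.6, -259.4, 231.4]
ee_rot: [0.0, 0.549, 0.836, -0.0]
force: [0.0, 0.0, 0.0]
grip_width: 0.5
grip_force: 0.0
time_s: 3.43
eef_pos: [393.9, -12.8, 231.5]
ee_rot: [0.0, 0.549, 0.836, 0.0]
force: [0.5, -0.1, -0.1]
grip_width: 0.502
grip_force: 0.0
time_s: 4.27
eef_pos: [487.2, 197.6, 230.9]
ee_rot: [-0.0, 0.548, 0.836, 0.0]
force: [-0.0, 0.3, 0.5]
grip_width: 0.495
grip_force: 0.0
shift(now) [25.61 27.24 40.89] shift(goal axes) [25.58 27.29 40.88] turn [-0.   -0.   -0.02] pos [487.24 197.63 230.88] F [-0.01  0.33  0.49] w 0.49520923716118254 0.0 t 4.2667 j [ 0.16  0.31  1.5   0.    1.33 -0.25]
```

```bash

python3 -m inch '4 4 0 0 0 0;7 8 4 0 0 0;7 8 8 0 0 0;5.5 6 12 0 0 0;2 1.3 15 0 0 0;0 0 15 0 0 0;0 0 13 0 0 0;0 0 10 0 0 0;0 0 6 0 0 0;0 0 0 0 0 0'
python3 go.py 502 232 116
cat >pic.py <<'E'
# pic.py name cam x y w h s : enlarged crop with pixel ticks
import sys,cv2
from rig import ctrl
n,cam=sys.argv[1:3];x,y,w,h,s=map(int,sys.argv[3:])
o=cv2.resize(ctrl.capture(cam)["image"][y:y+h,x:x+w,::-1],None,fx=s,fy=s,interpolation=cv2.INTER_CUBIC)
o=cv2.convertScaleAbs(o,alpha=1.5)
for k in range(0,w,10): cv2.putText(o,str(x+k),(k*s,8),0,.3,(0,255,255));cv2.line(o,(k*s,10),(k*s,16),(0,255,255))
for k in range(0,h,10): cv2.putText(o,str(y+k),(0,k*s+3),0,.3,(0,255,255));cv2.line(o,(20,k*s),(26,k*s),(0,255,255))
cv2.imwrite(f"pics/{n}.png",o)
E
python3 pic.py g1 scene 240 180 110 110 5
```

```text
time_s: 5.1
eef_pos: [501.3, 229.8, 146.7]
ee_rot: [-0.001, 0.549, 0.836, -0.001]
force: [-0.1, 0.0, 0.1]
grip_width: 0.493
grip_force: 0.0
shift(now) [ 1.76  1.62 30.68] shift(goal axes) [ 1.77  1.55 30.69] turn [-0.02 -0.   -0.03] pos [501.29 229.75 146.69] F [-0.1   0.03  0.15] w 0.49331425645728416 0.0 t 5.1 j [ 0.22  0.45  1.53 -0.    1.16 -0.19]
```

View pics/g1.png

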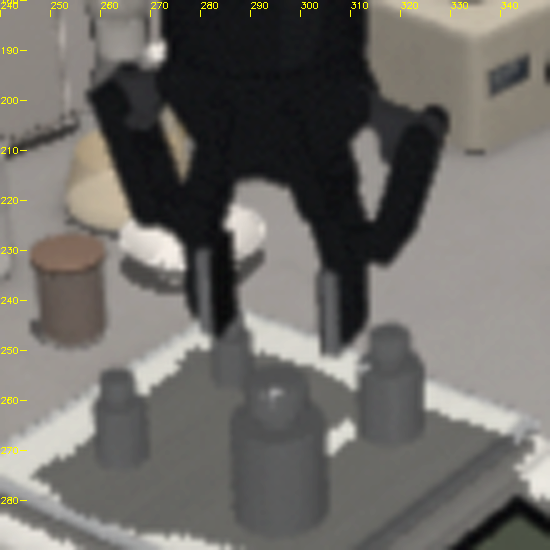

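The gripper is centred over the 500 g knob: the fingertips are at about (283,247) and (306,250), and the knob top is at (295,257). I'll project the TCP to see how far back the tips stand.

```bash
python3 - <<'E'
from geo import *
for z in(143.7,148,152,156):
    for d in(-21,0,21):
        p=P['s']@[501.3+.917*d,229.8+.4*d,z,1];print(z,d,(p[:2]/p[2]).round(1))
E
python3 -m inch '.6 .5 3 0 0 0;.6 .5 4 0 0 0;.6 .5 4 0 0 0;0 0 4 0 0 0;0 0 4 0 0 0;0 0 4 0 0 0;0 0 3 0 0 0;0 0 1 0 0 0;0 0 0 0 0 0;0 0 0 0 0 0'
python3 go.py 502 232 116
```

```text
143.7 -21 [305.4 250.5]
143.7 0 [295.3 248.8]
143.7 21 [285.2 247.1]
148 -21 [305.4 248.6]
148 0 [295.2 246.9]
148 21 [285.1 245.2]
152 -21 [305.3 246.8]
152 0 [295.1 245.1]
152 21 [285.  243.4]
156 -21 [305.3 245. ]
156 0 [295.  243.3]
156 21 [284.9 241.6]
time_s: 5.98
eef_pos: [502.6, 232.1, 121.4]
ee_rot: [0.0, 0.549, 0.836, 0.0]
force: [-0.1, -0.5, 0.3]
grip_width: 0.497
grip_force: 0.0
shift(now) [ 0.12 -0.56  5.41] shift(goal axes) [ 0.12 -0.55  5.41] turn [ 0.    0.   -0.03] pos [502.56 232.11 121.41] F [-0.13 -0.54  0.28] w 0.4971236786522623 0.0 t 5.9833 j [ 0.22  0.48  1.55  0.    1.1  -0.19]
```

```bash

python3 -m inch '0 0 1 0 0 0;0 0 1 0 0 0;0 0 1 0 0 0;0 0 0 0 0 0;0 0 0 0 0 0;0 0 0 0 0 0;0 0 0 0 0 0;0 0 0 0 0 0;0 0 0 0 0 0;0 0 0 0 0 0'
python3 -m inch '0 0 0 0 0 0;0 0 0 0 0 0;0 0 0 0 0 0;0 0 0 0 0 0;0 0 0 0 0 0;0 0 0 0 0 0;0 0 0 0 0 0;0 0 0 0 0 0;0 0 0 0 0 0;0 0 0 0 0 0' 0 40
python3 -m inch '0 0 -.5 0 0 0;0 0 -1 0 0 0;0 0 -1 0 0 0;0 0 -2 0 0 0;0 0 -3 0 0 0;0 0 -4 0 0 0;0 0 -4 0 0 0;0 0 -4 0 0 0;0 0 0 0 0 0;0 0 0 0 0 0'
python3 pic.py g2 scene 240 180 110 110 5;python3 go.py 523 -117 190
```

```text
time_s: 6.82
eef_pos: [502.5, 232.1, 118.3]
ee_rot: [0.0, 0.549, 0.836, 0.0]
force: [0.3, 0.5, 0.3]
grip_width: 0.501
grip_force: 0.0
time_s: 7.65
eef_pos: [502.4, 232.1, 118.4]
ee_rot: [-0.0, 0.549, 0.836, -0.0]
force: [-3.8, -1.7, 6.5]
grip_width: 0.271
grip_force: 39.3
time_s: 8.48
eef_pos: [502.6, 232.1, 138.1]
ee_rot: [0.0, 0.549, 0.836, 0.0]
force: [-0.8, 0.3, -5.4]
grip_width: 0.274
grip_force: 39.4
shift(now) [-328.51 -119.82  -52.19] shift(goal axes) [-328.11 -120.91  -52.18] turn [ 0.   -0.   -0.03] pos [502.44 232.07 137.82] F [-0.41  0.68 -5.11] w 0.2710854901433183 39.43322539329529 t 8.5333 j [ 0.22  0.46  1.54  0.    1.14 -0.19]
```

View pics/g2.png

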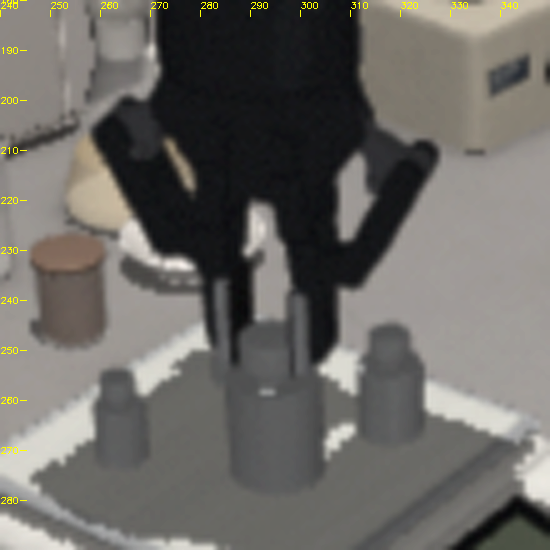

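The 500 g weight is held upright and off the pan (force -5.1 N, about 0.52 kg). Next I lift it and carry it over.

```bash

python3 -m inch '0 0 -3 0 0 0;0 0 -6 0 0 0;0 0 -8 0 0 0;0 0 -8 0 0 0;0 0 -8 0 0 0;0 0 -8 0 0 0;0 0 -6 0 0 0;0 0 -4 0 0 0;0 0 -1 0 0 0;0 0 0 0 0 0' - 60
python3 -m inch '-4 -1.5 0 0 0 0;-9 -3 0 0 0 0;-14 -5 0 0 0 0;-18 -6.5 0 0 0 0;-20 -7.5 0 0 0 0;-20 -7.5 0 0 0 0;-20 -7.5 0 0 0 0;-20 -7.5 0 0 0 0;-20 -7.5 0 0 0 0;-20 -7.5 0 0 0 0'
python3 -m inch '-20 -7.5 0 0 0 0;-20 -7.5 0 0 0 0;-20 -7.5 0 0 0 0;-20 -7.5 0 0 0 0;-20 -7.5 0 0 0 0;-20 -7.5 0 0 0 0;-18 -6.5 0 0 0 0;-14 -5 0 0 0 0;-8 -3 0 0 0 0;-3 -1 0 0 0 0'
python3 go.py 522.5 -117 67.4
```

```text
time_s: 9.37
eef_pos: [502.5, 232.1, 190.0]
ee_rot: [0.0, 0.549, 0.836, 0.0]
force: [0.3, 0.5, -4.7]
grip_width: 0.261
grip_force: 59.1
time_s: 10.2
eef_pos: [511.7, 54.6, 189.6]
ee_rot: [-0.0, 0.549, 0.836, -0.0]
force: [0.4, 0.1, -5.2]
grip_width: 0.264
grip_force: 59.2
time_s: 11.03
eef_pos: [520.9, -118.7, 189.5]
ee_rot: [-0.0, 0.55, 0.835, -0.0]
force: [-0.5, 0.5, -4.4]
grip_width: 0.261
grip_force: 59.2
shift(now) [  0.89   2.16 122.1 ] shift(goal axes) [  0.91   2.1  122.1 ] turn [-0.   -0.   -0.05] pos [ 520.94 -118.68  189.5 ] F [-0.53  0.49 -4.43] w 0.2612245364408799 59.18202102184296 t 11.0333 j [-0.44  0.37  1.53 -0.    1.24 -0.85]
```

Lower to about 10 mm above the block top (bottom at about 46, TCP at about 94), then check from the scene camera.

```bash

python3 -m inch '.5 1 4 0 0 0;.4 1 9 0 0 0;0 0 14 0 0 0;0 0 16 0 0 0;0 0 16 0 0 0;0 0 14 0 0 0;0 0 10 0 0 0;0 0 6 0 0 0;0 0 4 0 0 0;0 0 2 0 0 0'
python3 -m inch '0 0 0 0 0 0;0 0 0 0 0 0;0 0 0 0 0 0;0 0 0 0 0 0;0 0 0 0 0 0;0 0 0 0 0 0;0 0 0 0 0 0;0 0 0 0 0 0;0 0 0 0 0 0;0 0 0 0 0 0'
python3 go.py 522.5 -117 67.4;python3 pic.py g3 scene 350 160 110 100 6
```

```text
time_s: 11.87
eef_pos: [522.8, -115.3, 94.5]
ee_rot: [-0.0, 0.549, 0.836, 0.0]
force: [0.8, -0.5, -5.8]
grip_width: 0.262
grip_force: 59.2
time_s: 12.7
eef_pos: [522.8, -115.5, 94.8]
ee_rot: [-0.0, 0.549, 0.836, 0.0]
force: [-0.1, -0.4, -4.7]
grip_width: 0.262
grip_force: 59.2
shift(now) [-1.22 -0.84 27.39] shift(goal axes) [-1.22 -0.84 27.39] turn [-0.   -0.   -0.03] pos [ 522.78 -115.55   94.79] F [-0.1  -0.4  -4.68] w 0.2619322467666935 59.2250794172287 t 12.7 j [-0.44  0.48  1.64  0.    1.02 -0.85]
```

View pics/g3.png

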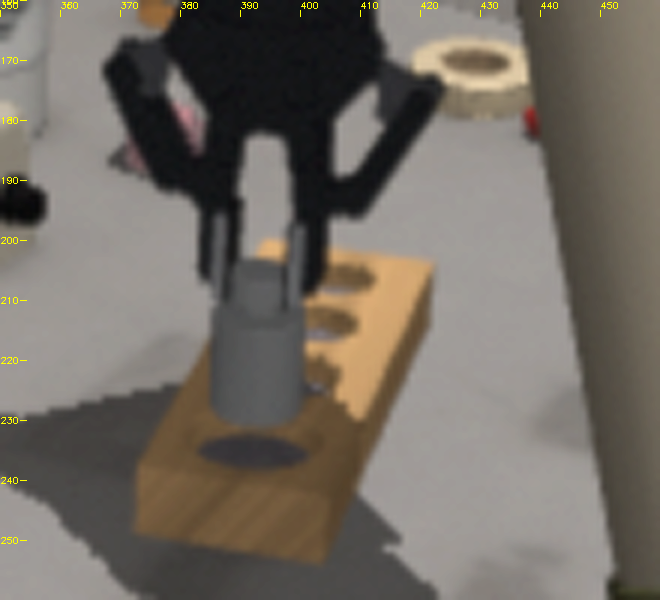

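The weight hangs centred over the well: its axis is at column 392.5 and the mouth centre at 392.4. I'll lower it gently.

```bash

python3 -m inch '-1 -.8 2 0 0 0;0 0 3 0 0 0;0 0 4 0 0 0;0 0 4 0 0 0;0 0 4 0 0 0;0 0 3 0 0 0;0 0 2 0 0 0;0 0 1.5 0 0 0;0 0 1 0 0 0;0 0 0 0 0 0'
python3 -m inch '0 0 .5 0 0 0;0 0 .5 0 0 0;0 0 .5 0 0 0;0 0 .5 0 0 0;0 0 0 0 0 0;0 0 0 0 0 0;0 0 0 0 0 0;0 0 0 0 0 0;0 0 0 0 0 0;0 0 0 0 0 0'
python3 go.py 522.5 -117 67.4
```

```text
time_s: 13.58
eef_pos: [522.4, -116.8, 70.2]
ee_rot: [-0.0, 0.549, 0.836, -0.0]
force: [0.2, 0.5, -4.9]
grip_width: 0.264
grip_force: 59.2
time_s: 14.42
eef_pos: [522.5, -116.8, 68.3]
ee_rot: [0.0, 0.549, 0.836, 0.0]
force: [-1.0, 0.6, -5.2]
grip_width: 0.259
grip_force: 59.2
shift(now) [-0.19 -0.03  0.92] shift(goal axes) [-0.19 -0.03  0.92] turn [ 0.    0.   -0.03] pos [ 522.45 -116.81   68.32] F [-0.96  0.6  -5.17] w 0.2588149497832583 59.225154519081116 t 14.4167 j [-0.44  0.52  1.66  0.    0.96 -0.85]
```

```bash

python3 -m inch '0 0 .4 0 0 0;0 0 .4 0 0 0;0 0 .3 0 0 0;0 0 .2 0 0 0;0 0 0 0 0 0;0 0 0 0 0 0;0 0 0 0 0 0;0 0 0 0 0 0;0 0 0 0 0 0;0 0 0 0 0 0'
```

```text
time_s: 15.25
eef_pos: [522.6, -117.0, 67.6]
ee_rot: [0.0, 0.549, 0.836, -0.0]
force: [-3.1, 0.3, 5.5]
grip_width: 0.26
grip_force: 60.1
```

Contact with the felt at the expected height. Release, rise, and go to the 200 g weight.

```bash

python3 -m inch '0 0 0 0 0 0;0 0 0 0 0 0;0 0 0 0 0 0;0 0 0 0 0 0;0 0 0 0 0 0;0 0 0 0 0 0;0 0 -1 0 0 0;0 0 -2 0 0 0;0 0 -3 0 0 0;0 0 -5 0 0 0' 0.5
python3 -m inch '0 0 -8 0 0 0;0 0 -10 0 0 0;0 0 -12 0 0 0;0 0 -14 0 0 0;0 0 -14 0 0 0;0 0 -10 0 0 0;5 2 -6 0 0 0;10 4 -4 0 0 0;15 6 0 0 0 0;20 8 0 0 0 0'
python3 go.py 512 158 106
```

```text
time_s: 16.08
eef_pos: [522.3, -116.7, 78.1]
ee_rot: [-0.0, 0.549, 0.836, -0.0]
force: [-0.7, 0.2, -0.8]
grip_width: 0.5
grip_force: 0.0
time_s: 16.92
eef_pos: [520.7, -62.2, 155.9]
ee_rot: [-0.0, 0.549, 0.836, -0.0]
force: [-0.1, -0.4, 0.9]
grip_width: 0.503
grip_force: 0.0
shift(now) [205.58  79.32  49.96] shift(goal axes) [205.24  80.2   49.94] turn [-0.   -0.   -0.04] pos [520.68 -62.19 155.94] F [-0.1  -0.36  0.95] w 0.5026131228416105 0.0 t 16.9167 j [-0.34  0.38  1.61 -0.    1.15 -0.75]
```

```bash

python3 -m inch '22 8.5 0 0 0 0;24 9.3 0 0 0 0;24 9.3 0 0 0 0;24 9.3 0 0 0 0;24 9.3 0 0 0 0;24 9.3 0 0 0 0;22 8.5 0 0 0 0;18 7 0 0 0 0;12 4.5 0 0 0 0;6 2 0 0 0 0'
python3 -m inch '0 0 4 0 0 0;0 0 7 0 0 0;0 0 8 0 0 0;0 0 6 0 0 0;0 0 3 0 0 0;0 0 2 0 0 0;0 0 0 0 0 0;0 0 0 0 0 0;0 0 0 0 0 0;0 0 0 0 0 0'
python3 go.py 512 158 106
```

```text
time_s: 17.75
eef_pos: [511.4, 153.1, 155.7]
ee_rot: [-0.0, 0.548, 0.836, -0.0]
force: [-0.2, -0.2, 0.8]
grip_width: 0.5
grip_force: 0.0
time_s: 18.58
eef_pos: [512.3, 151.2, 126.3]
ee_rot: [0.0, 0.549, 0.836, 0.0]
force: [-1.4, -0.3, 0.2]
grip_width: 0.498
grip_force: 0.0
shift(now) [ 6.38  2.45 20.3 ] shift(goal axes) [ 6.37  2.49 20.3 ] turn [ 0.01  0.   -0.03] pos [512.27 151.17 126.3 ] F [-1.38 -0.33  0.18] w 0.49821194740673297 0.0 t 18.5833 j [ 0.07  0.44  1.61  0.    1.09 -0.34]
```

```bash

python3 -m inch '1 .5 0 0 0 0;2 .7 0 0 0 0;2 .7 2 0 0 0;1.2 .5 3 0 0 0;0 0 4 0 0 0;0 0 4 0 0 0;0 0 3 0 0 0;0 0 2 0 0 0;0 0 1.5 0 0 0;0 0 .5 0 0 0'
python3 -m inch '0 0 0 0 0 0;0 0 0 0 0 0;0 0 0 0 0 0;0 0 0 0 0 0;0 0 0 0 0 0;0 0 0 0 0 0;0 0 0 0 0 0;0 0 0 0 0 0;0 0 0 0 0 0;0 0 0 0 0 0' 0 40
python3 -m inch '0 0 -.5 0 0 0;0 0 -1 0 0 0;0 0 -2 0 0 0;0 0 -4 0 0 0;0 0 -5 0 0 0;0 0 -5 0 0 0;0 0 -5 0 0 0;0 0 -5 0 0 0;0 0 -3 0 0 0;0 0 -1 0 0 0'
python3 go.py 546.5 -171.5 175; python3 pic.py g4 scene 240 180 110 110 5
```

```text
time_s: 19.42
eef_pos: [511.8, 157.7, 105.7]
ee_rot: [-0.0, 0.549, 0.836, -0.0]
force: [0.6, -0.1, 0.8]
grip_width: 0.492
grip_force: 0.0
time_s: 20.25
eef_pos: [511.9, 157.8, 106.2]
ee_rot: [0.0, 0.549, 0.836, 0.0]
force: [-0.6, -1.2, 4.4]
grip_width: 0.183
grip_force: 39.2
time_s: 21.08
eef_pos: [512.1, 157.9, 138.2]
ee_rot: [0.0, 0.549, 0.836, 0.0]
force: [0.3, -0.2, -2.5]
grip_width: 0.181
grip_force: 39.0
shift(now) [-315.92  -99.29  -36.76] shift(goal axes) [-315.58 -100.34  -36.77] turn [ 0.01  0.   -0.03] pos [512.1  157.86 138.23] F [ 0.26 -0.2  -2.54] w 0.18102171623341823 39.03261423110962 t 21.0833 j [ 0.08  0.43  1.59  0.    1.12 -0.33]
```

View pics/g4.png

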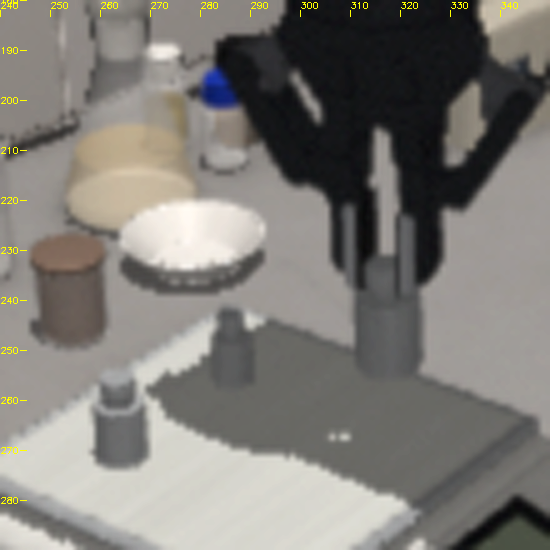

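The 200 g weight is held upright. Carry it to well_200g.

```bash

python3 -m inch '-4 -1.3 -2 0 0 0;-9 -2.8 -2 0 0 0;-14 -4.4 -2 0 0 0;-18.7 -5.9 -2 0 0 0;-18.7 -5.9 0 0 0 0;-18.7 -5.9 0 0 0 0;-18.7 -5.9 0 0 0 0;-18.7 -5.9 0 0 0 0;-18.7 -5.9 0 0 0 0;-18.7 -5.9 0 0 0 0'
python3 -m inch '-18.7 -5.9 0 0 0 0;-18.7 -5.9 0 0 0 0;-18.7 -5.9 0 0 0 0;-18.7 -5.9 0 0 0 0;-18.7 -5.9 0 0 0 0;-18.7 -5.9 0 0 0 0;-18.7 -5.9 0 0 0 0;-14 -4.4 0 0 0 0;-9 -2.8 0 0 0 0;-4 -1.3 0 0 0 0'
python3 -m inch '0 0 4 0 0 0;0 0 7 0 0 0;0 0 10 0 0 0;0 0 10 0 0 0;0 0 10 0 0 0;0 0 8 0 0 0;0 0 6 0 0 0;0 0 4 0 0 0;0 0 2 0 0 0;0 0 0 0 0 0'
python3 go.py 546.5 -171.5 55.4
```

```text
time_s: 21.97
eef_pos: [528.7, -8.6, 145.5]
ee_rot: [-0.0, 0.549, 0.836, -0.0]
force: [0.2, 0.4, -0.8]
grip_width: 0.184
grip_force: 39.1
time_s: 22.8
eef_pos: [545.8, -173.0, 145.4]
ee_rot: [-0.0, 0.549, 0.836, -0.0]
force: [0.7, -0.2, -2.0]
grip_width: 0.183
grip_force: 39.1
time_s: 23.63
eef_pos: [545.9, -171.5, 84.2]
ee_rot: [-0.0, 0.549, 0.836, -0.0]
force: [-0.5, -0.3, -2.7]
grip_width: 0.183
grip_force: 39.1
shift(now) [-0.24  0.57 28.78] shift(goal axes) [-0.23  0.57 28.78] turn [-0.   -0.   -0.03] pos [ 545.89 -171.51   84.18] F [-0.48 -0.26 -2.66] w 0.18263758476279146 39.05425429344177 t 23.6333 j [-0.51  0.57  1.53 -0.    1.05 -0.92]
```

```bash

python3 -m inch '0 .5 2 0 0 0;0 0 4 0 0 0;0 0 4 0 0 0;0 0 4 0 0 0;0 0 4 0 0 0;0 0 4 0 0 0;0 0 2 0 0 0;0 0 1.5 0 0 0;0 0 1 0 0 0;0 0 .5 0 0 0'
python3 -m inch '0 0 .5 0 0 0;0 0 .4 0 0 0;0 0 .3 0 0 0;0 0 .3 0 0 0;0 0 .3 0 0 0;0 0 0 0 0 0;0 0 0 0 0 0;0 0 0 0 0 0;0 0 0 0 0 0;0 0 0 0 0 0'
python3 go.py 546.5 -171.5 55.4
```

```text
time_s: 24.47
eef_pos: [546.4, -171.4, 57.4]
ee_rot: [0.0, 0.549, 0.836, 0.0]
force: [0.2, 0.8, -2.0]
grip_width: 0.184
grip_force: 39.1
time_s: 25.3
eef_pos: [546.4, -171.4, 55.7]
ee_rot: [0.0, 0.549, 0.836, -0.0]
force: [0.5, 0.2, -1.7]
grip_width: 0.187
grip_force: 39.1
shift(now) [-0.15  0.05  0.31] shift(goal axes) [-0.15  0.05  0.31] turn [-0.    0.   -0.03] pos [ 546.39 -171.38   55.71] F [ 0.52  0.16 -1.75] w 0.18718684093787552 39.053932428359985 t 25.3 j [-0.51  0.61  1.55 -0.    0.99 -0.92]
```

```bash

python3 -m inch '0 0 .3 0 0 0;0 0 .3 0 0 0;0 0 .2 0 0 0;0 0 .1 0 0 0;0 0 0 0 0 0;0 0 0 0 0 0;0 0 0 0 0 0;0 0 0 0 0 0;0 0 0 0 0 0;0 0 0 0 0 0'
python3 -m inch '0 0 0 0 0 0;0 0 0 0 0 0;0 0 0 0 0 0;0 0 0 0 0 0;0 0 0 0 0 0;0 0 0 0 0 0;0 0 -1 0 0 0;0 0 -2 0 0 0;0 0 -3 0 0 0;0 0 -5 0 0 0' 0.4
python3 -m inch '0 0 -8 0 0 0;0 0 -10 0 0 0;0 0 -12 0 0 0;0 0 -14 0 0 0;0 0 -14 0 0 0;0 0 -12 0 0 0;0 0 -8 0 0 0;5 2.5 -4 0 0 0;10 5 0 0 0 0;15 7 0 0 0 0'
python3 go.py 579.5 247 99
```

```text
time_s: 26.13
eef_pos: [546.5, -171.5, 55.2]
ee_rot: [0.0, 0.549, 0.836, -0.0]
force: [-2.0, -0.4, 5.4]
grip_width: 0.185
grip_force: 39.6
time_s: 26.97
eef_pos: [546.3, -171.3, 65.9]
ee_rot: [-0.0, 0.549, 0.836, -0.0]
force: [-0.6, 1.1, 1.0]
grip_width: 0.402
grip_force: 0.0
time_s: 27.8
eef_pos: [547.6, -137.6, 147.5]
ee_rot: [-0.0, 0.549, 0.836, -0.0]
force: [0.6, 0.3, -1.2]
grip_width: 0.403
grip_force: 0.0
shift(now) [340.49 181.71  48.59] shift(goal axes) [339.68 183.22  48.54] turn [-0.   -0.   -0.04] pos [ 547.6  -137.63  147.54] F [ 0.59  0.35 -1.18] w 0.4034128449630181 0.0 t 27.8 j [-0.45  0.47  1.49  0.    1.18 -0.86]
```

```bash

python3 -m inch '18.4 9.8 0 0 0 0;18.4 9.8 0 0 0 0;18.4 9.8 0 0 0 0;18.4 9.8 0 0 0 0;18.4 9.8 0 0 0 0;18.4 9.8 0 0 0 0;18.4 9.8 0 0 0 0;18.4 9.8 0 0 0 0;18.4 9.8 0 0 0 0;18.4 9.8 0 0 0 0'
python3 -m inch '18.4 9.9 0 0 0 0;18.4 9.9 0 0 0 0;18.4 9.9 0 0 0 0;18.4 9.9 0 0 0 0;18.4 9.9 0 0 0 0;18.4 9.9 0 0 0 0;18.4 9.9 0 0 0 0;14 7.5 0 0 0 0;9 4.8 0 0 0 0;4 2.1 0 0 0 0'
python3 -m inch '0 0 3 0 0 0;0 0 5 0 0 0;0 0 7 0 0 0;0 0 6 0 0 0;0 0 4 0 0 0;0 0 2 0 0 0;0 0 0 0 0 0;0 0 0 0 0 0;0 0 0 0 0 0;0 0 0 0 0 0'
python3 go.py 579.5 247 99
```

```text
time_s: 28.63
eef_pos: [563.9, 71.8, 147.1]
ee_rot: [-0.001, 0.549, 0.836, -0.0]
force: [-0.9, -0.4, 0.9]
grip_width: 0.4
grip_force: 0.0
time_s: 29.47
eef_pos: [578.7, 247.7, 147.1]
ee_rot: [-0.0, 0.548, 0.836, -0.0]
force: [0.8, 0.1, 0.1]
grip_width: 0.394
grip_force: 0.0
time_s: 30.3
eef_pos: [579.7, 246.0, 121.1]
ee_rot: [0.0, 0.549, 0.836, 0.0]
force: [0.2, -1.2, -0.3]
grip_width: 0.403
grip_force: 0.0
shift(now) [ 0.99  0.25 22.13] shift(goal axes) [ 0.99  0.27 22.13] turn [ 0.01  0.   -0.03] pos [579.65 245.99 121.13] F [ 0.15 -1.17 -0.3 ] w 0.40269033007185817 0.0 t 30.3 j [ 0.22  0.64  1.3  -0.    1.21 -0.19]
```

```bash

python3 -m inch '1 .3 2 0 0 0;0 0 4 0 0 0;0 0 4 0 0 0;0 0 4 0 0 0;0 0 3 0 0 0;0 0 2 0 0 0;0 0 1.5 0 0 0;0 0 1 0 0 0;0 0 .5 0 0 0;0 0 0 0 0 0'
python3 -m inch '0 0 0 0 0 0;0 0 0 0 0 0;0 0 0 0 0 0;0 0 0 0 0 0;0 0 0 0 0 0;0 0 0 0 0 0;0 0 0 0 0 0;0 0 0 0 0 0;0 0 0 0 0 0;0 0 0 0 0 0' 0 30
python3 -m inch '0 0 -.5 0 0 0;0 0 -1 0 0 0;0 0 -2 0 0 0;0 0 -4 0 0 0;0 0 -5 0 0 0;0 0 -5 0 0 0;0 0 -5 0 0 0;0 0 -5 0 0 0;0 0 -3 0 0 0;0 0 -1 0 0 0'
python3 go.py 566.5 -217.8 140; python3 pic.py g5 scene 230 180 110 110 5
```

```text
time_s: 31.13
eef_pos: [579.4, 247.0, 98.8]
ee_rot: [0.0, 0.549, 0.836, 0.0]
force: [0.0, 0.0, -0.7]
grip_width: 0.398
grip_force: 0.0
time_s: 31.97
eef_pos: [579.5, 247.0, 99.0]
ee_rot: [0.0, 0.549, 0.836, 0.0]
force: [-0.4, -0.6, 4.7]
grip_width: 0.153
grip_force: 29.3
time_s: 32.8
eef_pos: [579.6, 247.1, 131.1]
ee_rot: [0.0, 0.549, 0.836, 0.0]
force: [-0.0, 0.5, -1.3]
grip_width: 0.152
grip_force: 29.2
shift(now) [-421.38 -196.76   -9.01] shift(goal axes) [-420.74 -198.12   -8.88] turn [ 0.01  0.   -0.03] pos [579.61 247.07 131.12] F [-0.01  0.55 -1.27] w 0.15246679325636228 29.224934577941895 t 32.8 j [ 0.22  0.63  1.29  0.    1.23 -0.19]
```

View pics/g5.png

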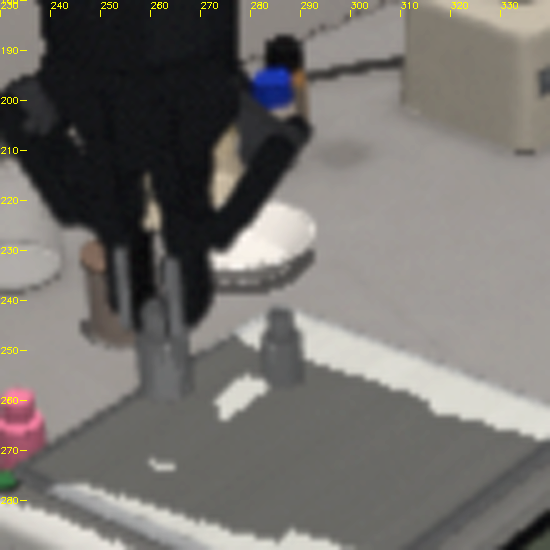

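The 100 g weight is held upright, with the 50 g weight next to it on the pan at (284,247). I'll rise another 22 mm before passing it.

```bash

python3 -m inch '0 0 -3 0 0 0;0 0 -6 0 0 0;0 0 -7 0 0 0;0 0 -6 0 0 0;-4 -1.9 0 0 0 0;-9 -4.2 0 0 0 0;-14 -6.5 0 0 0 0;-20.4 -9.5 0 0 0 0;-20.4 -9.5 0 0 0 0;-20.4 -9.5 0 0 0 0'
python3 -m inch '-20.4 -9.5 0 0 0 0;-20.4 -9.5 0 0 0 0;-20.4 -9.5 0 0 0 0;-20.4 -9.5 0 0 0 0;-20.4 -9.5 0 0 0 0;-20.4 -9.5 0 0 0 0;-20.4 -9.5 0 0 0 0;-20.4 -9.5 0 0 0 0;-20.4 -9.5 0 0 0 0;-20.4 -9.5 0 0 0 0'
python3 -m inch '-20.4 -9.5 0 0 0 0;-20.4 -9.5 0 0 0 0;-20.4 -9.5 0 0 0 0;-20.4 -9.5 0 0 0 0;-20.4 -9.5 0 0 0 0;-14 -6.5 0 0 0 0;-9 -4.2 0 0 0 0;-4 -1.9 0 0 0 0;0 0 3 0 0 0;0 0 5 0 0 0'
python3 -m inch '0 0 8 0 0 0;0 0 10 0 0 0;0 0 12 0 0 0;0 0 12 0 0 0;0 0 10 0 0 0;0 0 8 0 0 0;0 0 6 0 0 0;0 0 3 0 0 0;0 0 0 0 0 0;0 0 0 0 0 0'
python3 go.py 566.5 -217.8 48
```

```text
time_s: 33.68
eef_pos: [576.2, 147.4, 151.9]
ee_rot: [-0.0, 0.549, 0.836, -0.0]
force: [0.8, -0.3, -0.7]
grip_width: 0.151
grip_force: 29.3
time_s: 34.52
eef_pos: [569.6, -77.6, 152.0]
ee_rot: [-0.0, 0.549, 0.836, -0.0]
force: [1.4, -0.7, -0.8]
grip_width: 0.153
grip_force: 29.3
time_s: 35.35
eef_pos: [566.8, -217.0, 144.3]
ee_rot: [0.0, 0.549, 0.836, 0.0]
force: [0.2, 0.0, -1.9]
grip_width: 0.154
grip_force: 29.3
time_s: 36.18
eef_pos: [566.9, -217.6, 75.6]
ee_rot: [0.0, 0.549, 0.836, 0.0]
force: [0.1, -0.4, -0.6]
grip_width: 0.147
grip_force: 29.3
shift(now) [-0.   -0.45 27.59] shift(goal axes) [-0.01 -0.44 27.59] turn [ 0.    0.   -0.03] pos [ 566.9  -217.61   75.59] F [ 0.09 -0.44 -0.58] w 0.14685663406501723 29.255812168121338 t 36.1833 j [-0.56  0.64  1.42  0.    1.08 -0.97]
```

```bash

python3 -m inch '0 0 2 0 0 0;0 0 4 0 0 0;0 0 4 0 0 0;0 0 4 0 0 0;0 0 4 0 0 0;0 0 4 0 0 0;0 0 2 0 0 0;0 0 1.5 0 0 0;0 0 1 0 0 0;0 0 .2 0 0 0'
python3 -m inch '0 0 .3 0 0 0;0 0 .3 0 0 0;0 0 .3 0 0 0;0 0 .2 0 0 0;0 0 0 0 0 0;0 0 0 0 0 0;0 0 0 0 0 0;0 0 0 0 0 0;0 0 0 0 0 0;0 0 0 0 0 0'
python3 go.py 566.5 -217.8 48
```

```text
time_s: 37.02
eef_pos: [566.7, -217.5, 48.5]
ee_rot: [-0.0, 0.549, 0.836, -0.0]
force: [-0.5, 0.4, -1.0]
grip_width: 0.15
grip_force: 29.3
time_s: 37.85
eef_pos: [566.9, -217.7, 48.0]
ee_rot: [0.0, 0.549, 0.836, -0.0]
force: [-1.7, -0.4, 4.8]
grip_width: 0.151
grip_force: 29.6
shift(now) [ 0.04 -0.42 -0.05] shift(goal axes) [ 0.05 -0.42 -0.05] turn [ 0.    0.01 -0.03] pos [ 566.9  -217.68   47.95] F [-1.66 -0.45  4.77] w 0.1506825333677949 29.619435667991638 t 37.85 j [-0.56  0.68  1.44 -0.    1.03 -0.97]
```

```bash

python3 -m inch '0 0 0 0 0 0;0 0 0 0 0 0;0 0 0 0 0 0;0 0 0 0 0 0;0 0 0 0 0 0;0 0 0 0 0 0;0 0 -1 0 0 0;0 0 -2 0 0 0;0 0 -3 0 0 0;0 0 -5 0 0 0' 0.35
python3 -m inch '0 0 -8 0 0 0;0 0 -10 0 0 0;0 0 -12 0 0 0;0 0 -14 0 0 0;0 0 -14 0 0 0;0 0 -12 0 0 0;0 0 -8 0 0 0;5 2.5 -4 0 0 0;10 5 0 0 0 0;15 7 0 0 0 0'
python3 go.py 589.8 173.3 94
```

```text
time_s: 38.68
eef_pos: [566.6, -217.4, 58.6]
ee_rot: [-0.0, 0.549, 0.836, -0.0]
force: [0.7, 0.8, 0.1]
grip_width: 0.352
grip_force: 0.0
time_s: 39.52
eef_pos: [567.9, -183.6, 140.2]
ee_rot: [-0.0, 0.549, 0.836, -0.0]
force: [0.9, -0.6, -1.2]
grip_width: 0.348
grip_force: 0.0
shift(now) [318.97 161.56  46.25] shift(goal axes) [318.27 162.97  46.2 ] turn [-0.   -0.   -0.04] pos [ 567.88 -183.59  140.2 ] F [ 0.88 -0.56 -1.18] w 0.34776041039549754 0.0 t 39.5167 j [-0.51  0.55  1.39 -0.    1.2  -0.92]
```

```bash

python3 -m inch '17.2 8.7 0 0 0 0;17.2 8.7 0 0 0 0;17.2 8.7 0 0 0 0;17.2 8.7 0 0 0 0;17.2 8.7 0 0 0 0;17.2 8.7 0 0 0 0;17.2 8.7 0 0 0 0;17.2 8.7 0 0 0 0;17.2 8.7 0 0 0 0;17.2 8.7 0 0 0 0'
python3 -m inch '17.2 8.7 0 0 0 0;17.2 8.7 0 0 0 0;17.2 8.7 0 0 0 0;17.2 8.7 0 0 0 0;17.2 8.7 0 0 0 0;17.2 8.7 0 0 0 0;17.2 8.7 0 0 0 0;14 7.1 0 0 0 0;9 4.6 0 0 0 0;4 2 0 0 0 0'
python3 -m inch '0 0 3 0 0 0;0 0 5 0 0 0;0 0 6 0 0 0;0 0 6 0 0 0;0 0 4 0 0 0;0 0 2 0 0 0;0 0 0 0 0 0;0 0 0 0 0 0;0 0 0 0 0 0;0 0 0 0 0 0'
python3 go.py 589.8 173.3 94
```

```text
time_s: 40.35
eef_pos: [578.7, 10.9, 139.7]
ee_rot: [-0.001, 0.549, 0.836, -0.0]
force: [-0.3, 0.2, -0.3]
grip_width: 0.35
grip_force: 0.0
time_s: 41.18
eef_pos: [588.5, 175.3, 139.8]
ee_rot: [-0.001, 0.548, 0.836, -0.0]
force: [-0.9, 1.3, 0.2]
grip_width: 0.348
grip_force: 0.0
time_s: 42.02
eef_pos: [589.6, 173.1, 114.8]
ee_rot: [0.0, 0.549, 0.836, 0.0]
force: [-0.8, 0.3, 0.4]
grip_width: 0.348
grip_force: 0.0
shift(now) [ 0.11  0.23 20.79] shift(goal axes) [ 0.1   0.24 20.79] turn [ 0.01  0.   -0.03] pos [589.62 173.11 114.79] F [-0.76  0.33  0.38] w 0.34819204337835585 0.0 t 42.0167 j [ 0.1   0.61  1.36  0.    1.17 -0.31]
```

```bash

python3 -m inch '0 .2 2 0 0 0;0 0 4 0 0 0;0 0 4 0 0 0;0 0 4 0 0 0;0 0 3 0 0 0;0 0 1.5 0 0 0;0 0 1 0 0 0;0 0 .8 0 0 0;0 0 .5 0 0 0;0 0 0 0 0 0'
python3 -m inch '0 0 0 0 0 0;0 0 0 0 0 0;0 0 0 0 0 0;0 0 0 0 0 0;0 0 0 0 0 0;0 0 0 0 0 0;0 0 0 0 0 0;0 0 0 0 0 0;0 0 0 0 0 0;0 0 0 0 0 0' 0 25
python3 -m inch '0 0 -.5 0 0 0;0 0 -1 0 0 0;0 0 -2 0 0 0;0 0 -4 0 0 0;0 0 -5 0 0 0;0 0 -6 0 0 0;0 0 -6 0 0 0;0 0 -6 0 0 0;0 0 -4 0 0 0;0 0 -2 0 0 0'
python3 go.py 584.7 -260.8 130; python3 pic.py g6 scene 240 180 110 110 5
```

```text
time_s: 42.85
eef_pos: [589.7, 173.2, 93.7]
ee_rot: [0.0, 0.549, 0.836, 0.0]
force: [-0.6, -0.2, 0.6]
grip_width: 0.349
grip_force: 0.0
time_s: 43.68
eef_pos: [589.7, 173.2, 93.9]
ee_rot: [0.0, 0.549, 0.836, 0.0]
force: [-0.5, 0.0, 3.8]
grip_width: 0.118
grip_force: 24.5
time_s: 44.52
eef_pos: [589.9, 173.2, 131.2]
ee_rot: [0.0, 0.549, 0.836, 0.0]
force: [-1.2, 0.5, -0.9]
grip_width: 0.119
grip_force: 24.4
shift(now) [-396.2  -177.26    1.14] shift(goal axes) [-395.62 -178.55    1.2 ] turn [ 0.01  0.   -0.03] pos [589.93 173.21 131.2 ] F [-1.23  0.46 -0.86] w 0.11898332454371191 24.350739419460297 t 44.5167 j [ 0.1   0.59  1.34 -0.    1.2  -0.31]
```

View pics/g6.png

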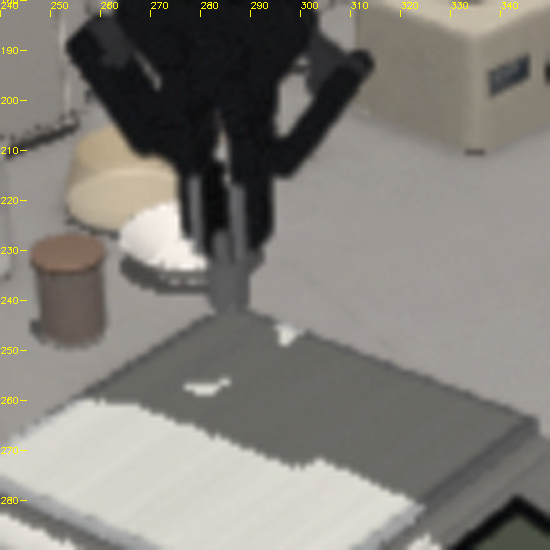

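The 50 g weight is held upright. Carry it to well_50g.

```bash

python3 -m inch '-4 -1.8 0 0 0 0;-9 -4 0 0 0 0;-14 -6.3 0 0 0 0;-19 -8.5 0 0 0 0;-19 -8.5 0 0 0 0;-19 -8.5 0 0 0 0;-19 -8.5 0 0 0 0;-19 -8.5 0 0 0 0;-19 -8.5 0 0 0 0;-19 -8.5 0 0 0 0'
python3 -m inch '-19 -8.5 0 0 0 0;-19 -8.5 0 0 0 0;-19 -8.5 0 0 0 0;-19 -8.5 0 0 0 0;-19 -8.5 0 0 0 0;-19 -8.5 0 0 0 0;-19 -8.5 0 0 0 0;-19 -8.5 0 0 0 0;-19 -8.5 0 0 0 0;-19 -8.5 0 0 0 0'
python3 -m inch '-19 -8.5 0 0 0 0;-14 -6.3 0 0 0 0;-9 -4 0 0 0 0;-4 -1.8 3 0 0 0;0 0 6 0 0 0;0 0 10 0 0 0;0 0 12 0 0 0;0 0 12 0 0 0;0 0 10 0 0 0;0 0 6 0 0 0'
python3 go.py 584.7 -260.8 42.9; python3 pic.py g7 top 380 200 120 90 6
```

```text
time_s: 45.4
eef_pos: [587.0, -3.9, 129.9]
ee_rot: [-0.0, 0.549, 0.836, -0.0]
force: [1.6, 0.5, -1.3]
grip_width: 0.119
grip_force: 24.4
time_s: 46.23
eef_pos: [584.3, -212.0, 129.8]
ee_rot: [-0.0, 0.549, 0.836, -0.0]
force: [-0.6, 0.1, -0.3]
grip_width: 0.12
grip_force: 24.4
time_s: 47.07
eef_pos: [583.9, -259.7, 69.0]
ee_rot: [-0.001, 0.549, 0.836, 0.0]
force: [0.4, -0.4, -1.0]
grip_width: 0.117
grip_force: 24.4
shift(now) [-1.36  0.39 26.07] shift(goal axes) [-1.3   0.35 26.07] turn [-0.01 -0.02 -0.03] pos [ 583.86 -259.75   68.97] F [ 0.39 -0.39 -1.04] w 0.11715252446297487 24.359460175037384 t 47.0667 j [-0.6   0.72  1.3   0.    1.12 -1.01]
```

View pics/g7.png

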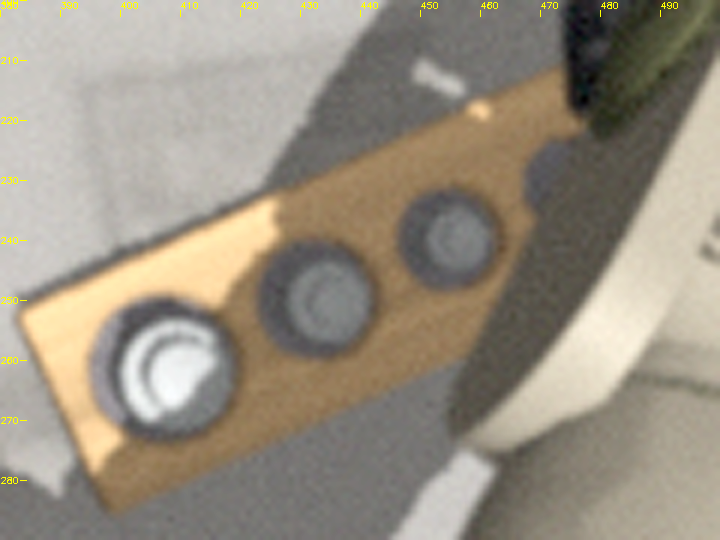

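The top view shows the three seated weights centred in their wells once parallax is allowed for; the 500 g is at about (407,261), the 200 g at (435,249) and the 100 g at (456,239). Now lower the 50 g weight.

```bash

python3 -m inch '-.7 .4 2 0 0 0;-.6 0 4 0 0 0;0 0 4 0 0 0;0 0 4 0 0 0;0 0 4 0 0 0;0 0 3 0 0 0;0 0 2 0 0 0;0 0 1 0 0 0;0 0 .5 0 0 0;0 0 0 0 0 0'
python3 -m inch '0 0 .3 0 0 0;0 0 .3 0 0 0;0 0 .3 0 0 0;0 0 .2 0 0 0;0 0 0 0 0 0;0 0 0 0 0 0;0 0 0 0 0 0;0 0 0 0 0 0;0 0 0 0 0 0;0 0 0 0 0 0'
python3 go.py 584.7 -260.8 42.9
```

```text
time_s: 47.95
eef_pos: [585.3, -261.6, 46.7]
ee_rot: [0.0, 0.549, 0.836, 0.0]
force: [-0.2, -0.9, 0.4]
grip_width: 0.12
grip_force: 24.4
time_s: 48.78
eef_pos: [585.3, -261.7, 45.6]
ee_rot: [-0.0, 0.549, 0.836, -0.0]
force: [-0.5, 0.3, -1.1]
grip_width: 0.119
grip_force: 24.4
shift(now) [ 1.01 -0.19  2.68] shift(goal axes) [ 1.01 -0.19  2.68] turn [-0.   -0.   -0.03] pos [ 585.27 -261.65   45.58] F [-0.51  0.31 -1.07] w 0.11871095655275608 24.3571338057518 t 48.7833 j [-0.6   0.75  1.31 -0.    1.08 -1.01]
```

```bash

python3 -m inch '.5 0 .5 0 0 0;.5 0 .5 0 0 0;0 0 .5 0 0 0;0 0 .4 0 0 0;0 0 .4 0 0 0;0 0 .3 0 0 0;0 0 .2 0 0 0;0 0 0 0 0 0;0 0 0 0 0 0;0 0 0 0 0 0'
```

```text
time_s: 49.62
eef_pos: [584.9, -260.8, 42.9]
ee_rot: [0.0, 0.549, 0.836, -0.0]
force: [-0.7, -0.2, 1.8]
grip_width: 0.116
grip_force: 24.4
```

Contact with the felt. Release, rise, and move clear toward +y so that both cameras can see the block.

```bash

python3 -m inch '0 0 .2 0 0 0;0 0 0 0 0 0;0 0 0 0 0 0;0 0 0 0 0 0;0 0 0 0 0 0;0 0 0 0 0 0;0 0 0 0 0 0;0 0 -1 0 0 0;0 0 -3 0 0 0;0 0 -5 0 0 0' 0.35
python3 -m inch '0 0 -8 0 0 0;0 0 -12 0 0 0;0 0 -15 0 0 0;0 0 -15 0 0 0;0 0 -15 0 0 0;0 0 -15 0 0 0;0 0 -15 0 0 0;0 0 -12 0 0 0;0 0 -8 0 0 0;0 0 -4 0 0 0'
python3 -m inch '8 0 0 0 0 0;16 0 0 0 0 0;22 0 0 0 0 0;24 0 0 0 0 0;24 0 0 0 0 0;24 0 0 0 0 0;24 0 0 0 0 0;24 0 0 0 0 0;24 0 0 0 0 0;24 0 0 0 0 0'
python3 -m inch '24 0 0 0 0 0;24 0 0 0 0 0;24 0 0 0 0 0;24 0 0 0 0 0;16 0 0 0 0 0;8 0 0 0 0 0;0 0 0 0 0 0;0 0 0 0 0 0;0 0 0 0 0 0;0 0 0 0 0 0'
python3 pic.py h1 scene 360 180 80 75 8;python3 pic.py h2 top 380 200 120 90 6
python3 - <<'E'
import cv2
a=cv2.imread('pics/h1.png');b=cv2.imread('pics/h2.png')
r=lambda i:cv2.resize(i,(400,int(i.shape[0]*400/i.shape[1])))
a,b=r(a),r(b);h=max(len(a),len(b));p=lambda q:cv2.copyMakeBorder(q,0,h-len(q),0,0,0)
cv2.imwrite('pics/h3.png',cv2.hconcat([p(a),p(b)]))
E
```

```text
time_s: 50.45
eef_pos: [584.7, -260.6, 51.5]
ee_rot: [-0.0, 0.549, 0.836, -0.0]
force: [0.2, -0.4, -0.3]
grip_width: 0.35
grip_force: 0.0
time_s: 51.28
eef_pos: [585.2, -261.0, 172.7]
ee_rot: [0.001, 0.549, 0.836, -0.0]
force: [-1.1, 0.1, 0.3]
grip_width: 0.347
grip_force: 0.0
time_s: 52.12
eef_pos: [498.5, -62.8, 169.9]
ee_rot: [-0.001, 0.549, 0.836, -0.0]
force: [0.4, -0.3, 0.3]
grip_width: 0.349
grip_force: 0.0
time_s: 52.95
eef_pos: [452.4, 45.0, 170.4]
ee_rot: [-0.0, 0.549, 0.836, -0.0]
force: [0.0, -0.2, 0.0]
grip_width: 0.349
grip_force: 0.0
```

View pics/h3.png

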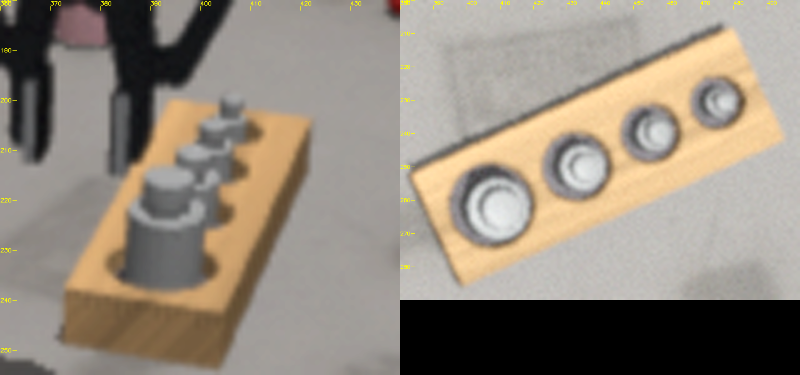

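All four weights stand upright and roughly centred in their own wells. In the scene crop the 500 g is at about (392,225) and the 50 g at (405,201), and the gripper is clear. Handing in.

```bash
python3 -c "
from rig import ctrl
print(ctrl.finish_job())"
```

```text
the job is handed in; nothing more can be done
None
```

All four weights stand upright on the felt, each in the well of its own size, and I handed the job in at about 53 s of the 112 s allowed; the hand-in call returned no verdict.

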